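Gauge the wall behind a worn bearing

TASK

The gearbox cover strapped to the sloping stand has a worn ball bearing sitting in its seat: lift it out and drop it into the steel scrap box. Then take the wall-thickness gauge from its dock and hold its spring tip on the round rub mark in the middle of that seat's floor, with the gauge square to the floor and pressed lightly, so that the tip is pushed about halfway into the gauge. Finish while still holding the gauge there, steady, for the reading; leave everything else on the bench where it is.

Things in the scene. Friction and masses are not known exactly. Their poses are not given: they have to be found in the camera images.
- cover: Cast aluminium gearbox cover, 180 (x) x 150 (y) mm plate 10 mm thick with a 16 mm high rim, fixed. Origin: centre of its underside, 78 mm above the bench. z: square to it, out of its upper side (leaning 20 degrees from vertical to the stand's front, roughly to the robot); x: up the slope; y: level. Large round seat (bore 54 mm) with the worn bearing; small empty seat (bore 26 mm).
- stand: Fixed steel stand under the cover, base 200 x 180 mm, top sloping 20 degrees down to its front (-x). Origin: centre of its underside. Two low strap clamps (up to 32 mm above the cover's underside) hold the cover at its lower and upper edges.
- mark (a point): Centre of the round rub mark (bright disc with dark ring, 17 mm across) in the middle of the flat floor of the large seat, at x 0, y -25, z 14 mm on cover; same axes, z square to the floor. The seat is 54 mm across and 6 mm deep, in a boss 72 mm across, its rim 6 mm above the floor. Until the bearing is out, the mark is seen only through its bore.
- bearing: Worn open steel ball bearing, 52 mm outer diameter, about 25 mm bore, 20 mm wide, 190 g. Origin: centre of its underside; z along its axis. At the start it rests loosely on the floor of the large seat (axis square to the cover, 1 mm play all round), its upper 14 mm standing proud of the boss.
- gauge: Pen-type gauge, 0.2 kg, standing loose, nose down in its dock. Origin: centre of the nose's lower end, then 35 mm above the bench; z: along its axis, up to the handle. Steel nose 18 mm dia. at z 0-25 mm, black collar 33 mm dia. at z 25-31 (rests on the dock), grey handle 28 x 28 mm square to x and y at z 31-115, display on its -x face. Centre of mass near z 66 mm.
- tip_end (a point): Flat end of the gauge's brass spring tip (8 mm diameter), on the gauge's axis, 14 mm below the nose's lower end when out (so 99 mm below gauge z 85 mm); z along the gauge's axis, up to the handle.
- tip (a joint): How far the gauge's spring tip is pushed in: 0 m fully out, 0.008 m fully in. The spring takes 1.5 N to start it, 3.9 N at halfway (0.004 m), 6.3 N fully in (600 N/m).
- dock: Fixed black plastic dock of the gauge: 74 x 74 mm block, 60 mm high, on a 100 x 100 mm foot, with one 22 mm hole 52 mm deep in the middle of its top; lift the gauge straight up by 45 mm or more to clear it. Origin: centre of the underside.
- scrap_box: Open grey steel scrap box, 180 (x) x 140 (y) x 75 mm high, walls and floor 4 mm, 1.8 kg, a few scrapped bolts and a washer up to 17 mm high fixed on its floor. Origin: centre of the underside.
- new_bearing: New bearing of the same size as the worn one, lying flat on the bench behind. Leave it.
- screwdriver: Screwdriver lying across the bench in front of the robot. Leave it.
- spray_can: Spray can, 66 mm diameter, 190 mm high, standing at the far right side. Leave it.
- wrench: Steel wrench lying at the back right. Leave it.
- grease_tin: Round grease tin, 70 mm diameter, 55 mm high, at the back. Leave it.
- hammer: Hammer lying at the back. Leave it.
- socket: Steel socket, 26 mm diameter, 50 mm high, standing to the right in front of the stand. Leave it.
- mug: White mug, 80 mm diameter, 90 mm high, at the back left. Leave it.
Mind the look-alikes: they are no part of the job. Leave any green or pink look-alike of the bearing alone.

How it is judged (in metres and radians):
On the way, in this order (a step that is already met when the one before it is completed fails the run):
1. the worn bearing lies in the scrap box, let go (x of bearing in the frame of scrap_box between -0.086 and 0.086 m and y of bearing in the frame of scrap_box between -0.066 and 0.066 m and z of bearing in the frame of scrap_box between 0 and 0.062 m and linear speed of bearing below 0.03 m/s and contact force between bearing and the fingers below 0.1 N), for 0.2 s.
2. the gauge is lifted out of its dock in the gripper (z of gauge in the frame of dock above 0.065 m and contact force between the fingers and gauge above 1 N), for 0.1 s.
At the end, for the whole second after the job is handed in: The worn bearing lies at rest in the scrap box; the gauge is held in the gripper with the end of its tip within 6 mm of the centre of the rub mark, its axis within 0.14 rad (8 degrees) of square to the seat floor, the tip pushed in by 1.5 to 7 mm (about 1.2 to 9 N on the cover), and the gauge still (all of step 1 and distance between tip_end and mark below 0.006 m and angle between the z axis of gauge and the z axis of mark, either way round below 0.14 rad and z of gauge in the frame of mark above 0 m and value of joint tip between 0.0015 and 0.007 m and contact force between gauge and cover between 1.2 and 9 N and contact force between the fingers and gauge above 1 N and linear speed of gauge below 0.02 m/s); the arm keeps its last pose, push and grip.
It fails at once if the gauge is jabbed against the cover with more than 20 N (contact force between gauge and cover above 20 N).
It fails at once if the scrap box is shoved by more than 40 mm (distance of scrap_box from where it was at the start of the episode above 0.04 m).
It fails at once if something else on the bench is moved by more than 30 mm (distance of any of new_bearing, screwdriver, spray_can, wrench, grease_tin, hammer, socket, mug from where it was at the start of the episode above 0.03 m).
It also fails if it takes over 58 s, if anything falls off the work surface, if the arm or the gripper's body presses on something with over 40 N, if the wrist force passes 120 N, or if a joint passes its speed limit or range.

ROBOT

A 6-joint arm with a two-finger parallel gripper is mounted at the origin on the work surface. World frame = base frame: x ahead of the robot, y to its left, z up, the work surface at z = 0. Lengths are in mm, angles in rad, forces in N, time in s.
With the tool pointing down it reaches from about 350 to 975 mm from the base axis. Payload 7.1 kg.
Tool frame: the origin (TCP) lies on the front face of the gripper's body, between the roots of the fingers; the fingertips stand 80 mm ahead of it and the grasp point (between the pads) lies 61 mm ahead of it (env.tips_ahead is the distance from the TCP to the fingertips, in mm); z points along the fingers, y is the direction in which the jaws open and shut (so a half turn about z gives the same grasp; the last joint's range is limited). The gripper opens to 88 mm and grips with 3 to 60 N. Pads are 20 mm wide; open, the fingers measure 115 mm over their backs; the gripper's body (75 mm by 178 mm) begins 61 mm behind the grasp point.
Start: joints at [-1.341, 0.423, 1.63, -0, 1.089, -0.019], TCP at [153.92, -605.734, 302.675] pointing down, gripper open.
Joint ranges: [-3, 3], [-0.9, 2.11], [0.09, 2.58], [-1.31, 4.45], [0.11, 2.69], [-2.54, 2.54]. Speed limits (rad/s): [2.39, 2.39, 3.01, 3.14, 3.14, 3.14].

INTERFACE

Orientations are given as a unit quaternion [x, y, z, w].
In Python, from station import env, set_gripper, viewer, workorder gives the robot as it stands. Calls block until the motion is done:
- env.reach(position, orientation): joint-space move of the TCP to a pose.
- env.move_l(position, rot=None, rate=150, f_stop=None): straight line of the TCP; rot=None keeps the orientation; rate is the mean speed in mm/s. With f_stop (N) it stops when the force on the tool has changed by that much, and returns True; else False.
- env.move_joints(angles): joint-space move.
- set_gripper(opening): finger opening in mm; the grip force is fixed at half the most; returns when the fingers have stopped.
- env.hold(seconds).
- env.ik(position, orientation): joint angles nearest the present ones, or None.
- env.read_state(): the state.
- viewer.camera(name): name is "side" or "top" or "wrist"; returns the picture (480x640x3 uint8, blue, green, red); there is no depth.
- viewer.camera_params(name): a dict with "fx", "fy", "cx", "cy" (pixels), "pose" (4x4, takes a point from camera to world coordinates); the wrist camera has in their place "tool_from_camera" (4x4, takes a point from camera to tool coordinates, whose origin is the TCP and whose axes are the flange's). Camera axes: x right, y up, looking along -z (the intrinsics and any distortion apply to the point x, -y, -z); pixel columns grow to the right and rows downward; lengths in mm; the calibration is good to about 2 mm. A picture is of the moment at which its call begins: read the wrist's pose just before it. camera_params takes no time and is no camera call.
A pose or a line that the arm cannot do raises env.IKError and nothing moves.
- workorder.sign_off(): hands the job in, once; it reports no verdict.
The state is a dict: "time_s": time; "qpos": joint angles; "dq": joint speeds; "tau": joint torques, N m; "tool_pos": TCP position; "orientation": TCP orientation; "force": force on the tool from outside, world axes, zero at the start; "wrist_torque": the same for the moment, N m; "width": finger opening in mm.
Only numpy, scipy, OpenCV 4.12 (cv2) and the standard library are available. Lean on these libraries where they do the work, as an engineer would, in place of code of your own. Each camera call takes 0.05 s, during which the arm holds its last target.

## Working session

There is one attempt and no reset: what is moved stays moved. The work goes in short steps, each a Python script; the robot and the scene stay as the last script left them, time stands still between calls to the robot, and variables do not carry over. Pictures are saved under pics/ and viewed, and the job is handed in when it is done.

```bash
ls; mkdir -p pics; python3 - <<'E'
from station import env, set_gripper, viewer, workorder
import cv2
for n in ("side","top","wrist"):
    im=viewer.camera(n); cv2.imwrite(f"pics/{n}0.png",im)
    p=viewer.camera_params(n); print(n,p)
s=env.read_state(); print(s)
E
```

```text
pics
side {'fx': 572.6269800720678, 'fy': 572.6269800720678, 'cx': 328.32507921353437, 'cy': 242.4166393805626, 'pose': array([[-9.60636040e-01,  1.56632849e-01, -2.29443999e-01,
         2.60689802e+02],
       [-2.77023903e-01, -4.77999211e-01,  8.33531350e-01,
         1.10581208e+03],
       [ 2.08843397e-02,  8.64281727e-01,  5.02574313e-01,
         7.95802230e+02],
       [ 0.00000000e+00,  0.00000000e+00,  0.00000000e+00,
         1.00000000e+00]])}
top {'fx': 478.12344444720065, 'fy': 478.12344444720065, 'cx': 314.2730414308023, 'cy': 242.0977937312378, 'pose': array([[-2.11156515e-02,  9.81232010e-01, -1.91671261e-01,
         3.45993492e+02],
       [-9.99727934e-01, -2.26230676e-02, -5.67936745e-03,
        -9.29437418e+01],
       [-9.90896904e-03,  1.91499190e-01,  9.81442750e-01,
         1.33956515e+03],
       [ 0.00000000e+00,  0.00000000e+00,  0.00000000e+00,
         1.00000000e+00]])}
wrist {'fx': 425.4114272531516, 'fy': 425.4114272531516, 'cx': 321.4712732783744, 'cy': 238.66354051013988, 'tool_from_camera': array([[-2.36712830e-04,  9.59217147e-01,  2.82670141
[... 263 characters left out ...]
       1.00000000e+00]])}
{'time_s': 0.15, 'qpos': array([-1.34099208e+00,  4.23673133e-01,  1.63048821e+00, -7.06712496e-06,
        1.08862724e+00, -1.89906534e-02]), 'dq': array([ 0.00072937, -0.00206752, -0.00259819, -0.00017174,  0.00028596,
       -0.00072018]), 'tau': array([ 5.58859301e-04, -5.44981992e+01, -2.73920935e+01,  6.44037151e-02,
        2.04452779e-02, -6.96292909e-05]), 'tool_pos': array([ 153.85035725, -605.422059  ,  302.08564356]), 'orientation': array([ 9.92272229e-01,  1.24078465e-01, -6.60251617e-05, -5.94315827e-04]), 'force': array([-0.39206068, -0.13969787,  0.3180292 ]), 'wrist_torque': array([-0.0483057 ,  0.01132625, -0.0125602 ]), 'width': 87.64768004560061}
```

View pics/top0.png

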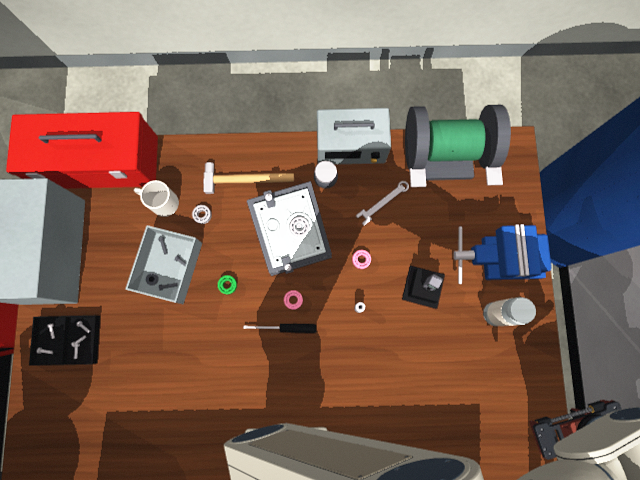

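View pics/side0.png

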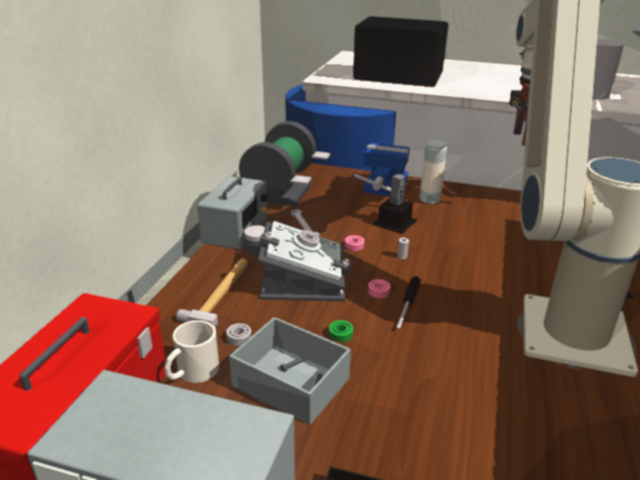

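View pics/wrist0.png

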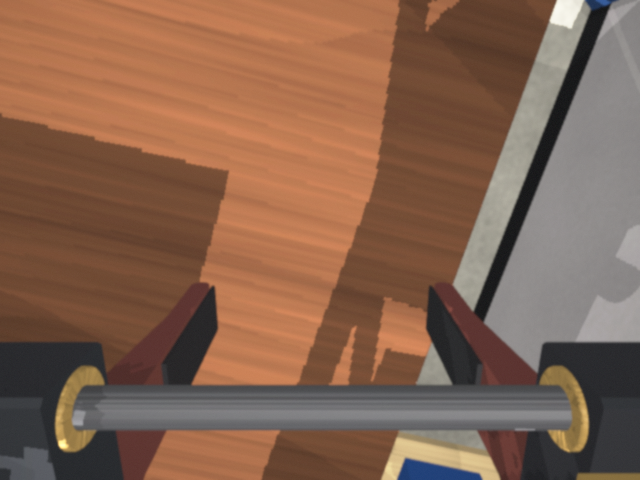

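Candidates for the worn bearing (top view): steel ring in the cover (300,224), which I choose because it sits in the large seat. The others are the new bearing on the bench (202,213), the green ring (227,284), and the pink rings (293,299) and (362,259). Next I check the choice in close crops.

```bash
cat > h.py <<'E'
import numpy as np, cv2
from scipy.spatial.transform import Rotation as R
from station import env, set_gripper, viewer, workorder
def pose_of(name, st=None):
    p=viewer.camera_params(name)
    if name!="wrist": return p,p["pose"]
    T=np.eye(4);T[:3,:3]=R.from_quat(st["orientation"]).as_matrix();T[:3,3]=st["tool_pos"]
    return p,T@p["tool_from_camera"]
def ray(uv,p,T):
    d=np.array([(uv[0]-p["cx"])/p["fx"],-(uv[1]-p["cy"])/p["fy"],-1.0])
    d=T[:3,:3]@d; return T[:3,3].copy(), d/np.linalg.norm(d)
def onplane(uv,p,T,p0,n=(0,0,1)):
    o,d=ray(uv,p,T); n=np.array(n,float); return o+d*((np.array(p0)-o)@n)/(d@n)
def onz(uv,p,T,z): return onplane(uv,p,T,(0,0,z))
def proj(X,p,T):
    c=T[:3,:3].T@(np.array(X,float)-T[:3,3]); return np.array([p["cx"]+p["fx"]*c[0]/-c[2], p["cy"]-p["fy"]*c[1]/-c[2]])
def tri(rays):
    A=np.zeros((3,3));b=np.zeros(3)
    for o,d in rays:
        M=np.eye(3)-np.outer(d,d);A+=M;b+=M@o
    X=np.linalg.solve(A,b)
    return X,[float(np.linalg.norm((np.eye(3)-np.outer(d,d))@(X-o))) for o,d in rays]
E
python3 - <<'E'
import cv2,numpy as np
t=cv2.imread("pics/top0.png");s=cv2.imread("pics/side0.png")
c=lambda im,x,y,w,h,k:cv2.resize(im[y:y+h,x:x+w],None,fx=k,fy=k,interpolation=cv2.INTER_CUBIC)
a=c(t,240,175,100,100,4);b=c(t,395,255,60,60,4);d=c(t,115,215,95,95,4);e=c(s,250,210,110,95,4)
f=c(s,360,165,80,70,4)
o=np.zeros((800,800,3),np.uint8)
o[:400,:400]=a;o[:240,400:640]=b;o[240:520,400:720]=f
o[400:780,:380]=d; 
cv2.imwrite("pics/crop0.png",o[:600] if 0 else cv2.resize(o,(600,600)))
cv2.imwrite("pics/crop1.png",e)
E
```

```text
(no output)
```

View pics/crop0.png

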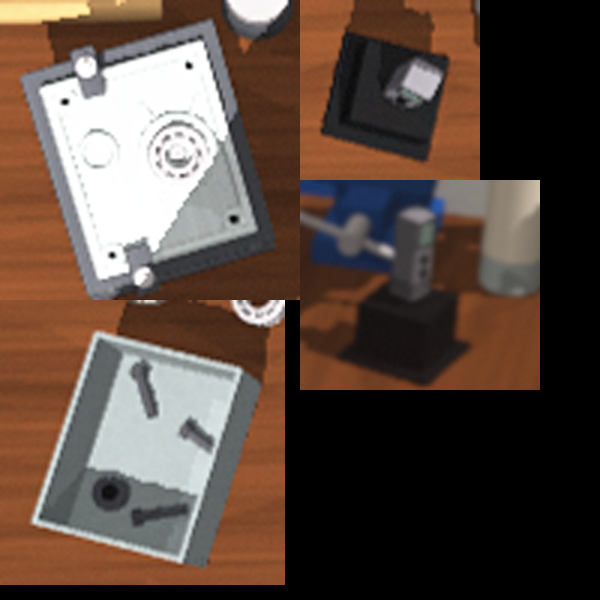

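View pics/crop1.png

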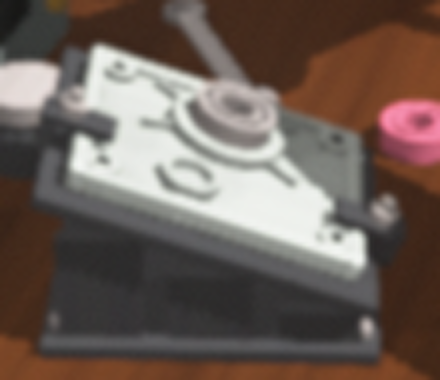

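The close crop confirms it: a grey ball bearing stands in the boss of the cover at top pixel (300,225). The dock is at top (423,285) with the gauge leaning outward in perspective, and the box is at (163,265). Now rough world numbers.

```bash
python3 - <<'E'
from h import *
p,T=pose_of("top"); s,S=pose_of("side")
bt=(299.5,225.5); bs=(250+238/4,210+100/4)
print("bearing top z110",onz(bt,p,T,110), "side",onz(bs,s,S,110), tri([ray(bt,p,T),ray(bs,s,S)]))
# cover left/right edges (stand top plate) directions
k=lambda x,y:(240+x/3,175+y/3)
a=onz(k(42,86),p,T,115);b=onz(k(108,292),p,T,75)
print("edge L",a,b,np.degrees(np.arctan2(*(a-b)[[1,0]])))
a=onz(k(42,86),p,T,119);b=onz(k(186,45),p,T,119)
print("top edge",a,b,np.degrees(np.arctan2(*(b-a)[[1,0]])))
bx=lambda x,y:(115+x/3,215+(y-300)/3)
C=[onz(bx(*q),p,T,75) for q in ((97,333),(242,370),(183,562),(35,522))]
print("box",np.round(C,1),np.mean(C,0))
g=lambda x,y:(395+(x-300)/3,255+y/3)
print("gauge top z150",onz(g(421,77),p,T,150)); 
gs=(360+(415-300)/3,165+(212-180)/3); print(onz(gs,s,S,150))
D=[onz(g(*q),p,T,10) for q in ((347,33),(449,58),(428,160),(322,131))];print("foot",np.round(D,1),np.mean(D,0))
E
```

```text
bearing top z110 [631.63772309 -47.79366769 110.        ] side [627.31225112 -51.83122842 110.        ] (array([628.63833004, -48.30754734, 112.39963051]), [2.4129427047919196, 2.412942704791957])
edge L [692.7548093   71.91585027 115.        ] [513.25515654  18.04990485  75.        ] 16.703944103372574
top edge [691.62212536  71.37734207 119.        ] [726.18810178 -56.24184277 119.        ] -74.84490834843872
box [[648.1 367.8  75. ]
 [610.7 235.   75. ]
 [439.5 282.4  75. ]
 [477.6 415.   75. ]] [543.98391569 325.05245142  75.        ]
gauge top z150 [ 473.55768144 -385.30702249  150.        ]
[ 471.37295746 -387.2809341   150.        ]
foot [[ 531.2 -353.7   10. ]
 [ 505.7 -446.9   10. ]
 [ 412.2 -420.8   10. ]
 [ 440.7 -325.3   10. ]] [ 472.46049249 -386.66933476   10.        ]
```

```bash
cat >> h.py <<'E'
def cover_R(yaw_deg):  # columns: cover x,y,z in world
    return R.from_euler("z",yaw_deg,degrees=True).as_matrix()@R.from_euler("y",-20,degrees=True).as_matrix()
def tool_q(Rc):  # tool x=cover x, y=-cover y, z=-cover z
    return R.from_matrix(Rc@np.diag([1,-1,-1])).as_quat()
E
python3 - <<'E'
from h import *
Rc=cover_R(16); print(Rc[:,2])
b=np.array([629.5,-48.5,111])
P=b+Rc[:,2]*200
print(P, env.ik(P,tool_q(Rc)))
env.reach(P,tool_q(Rc)); st=env.read_state(); print(st["time_s"],st["tool_pos"],st["force"])
im=viewer.camera("wrist"); cv2.imwrite("pics/w1.png",im); np.save("w1.npy",np.r_[st["tool_pos"],st["orientation"]])
E
```

```text
[-0.32877086 -0.09427353  0.93969262]
[563.7458274  -67.35470559 298.93852416] [-0.20429382  0.25832624  1.92467122  0.2611387   0.66352353  0.90488691]
2.6083 [563.80132669 -68.06780524 298.96921782] [-0.65742686  0.55228189  0.63335575]
```

View pics/w1.png

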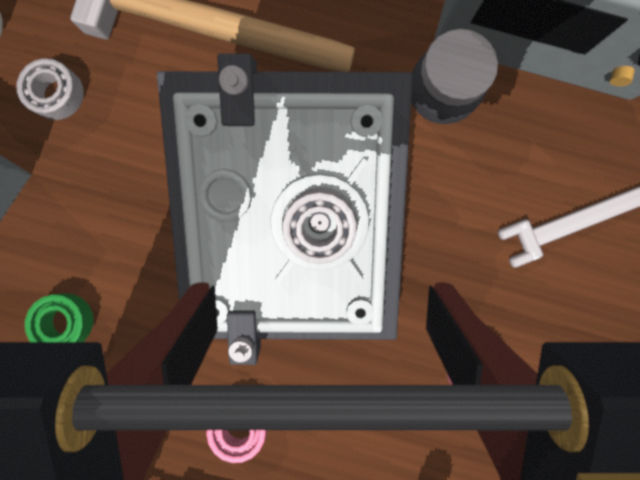

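```bash
python3 - <<'E'
import cv2
im=cv2.imread("pics/w1.png")
cv2.imwrite("pics/w1c.png",cv2.resize(im[165:290,260:390],None,fx=4.6,fy=4.6,interpolation=cv2.INTER_CUBIC))
cv2.imwrite("pics/w1d.png",cv2.resize(im[60:350,150:420],None,fx=2,fy=2,interpolation=cv2.INTER_CUBIC))
E
```

```text
(no output)
```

View pics/w1c.png

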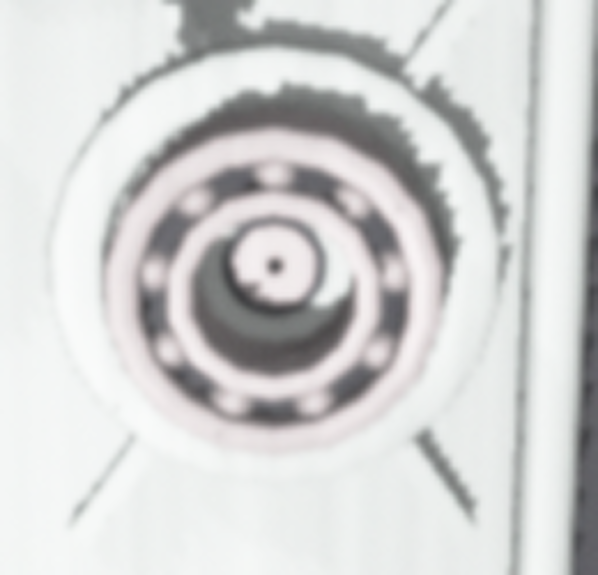

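View pics/w1d.png

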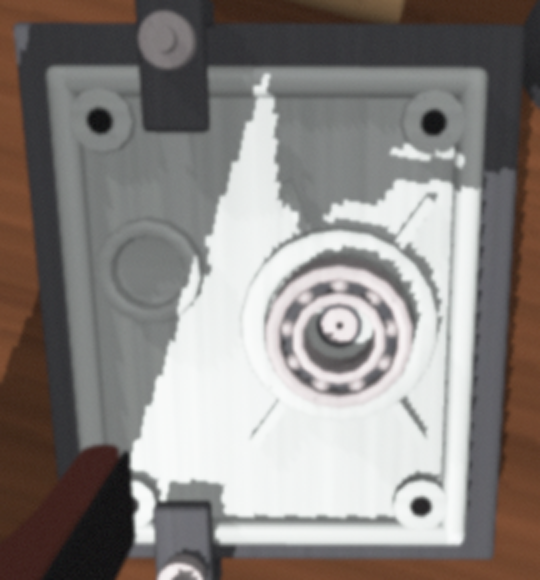

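```bash
python3 - <<'E'
from h import *
a=np.load("w1.npy"); st=dict(tool_pos=a[:3],orientation=a[3:]); p,T=pose_of("wrist",st)
Rc=cover_R(16); n=Rc[:,2]
bt=(319.6,228.0); mk=(319.8,222.6)
# on cover x=0 line: world z of (0,-25,h) is 78+h*cos20
B=onz(bt,p,T,78+34*np.cos(np.radians(20))); M=onz(mk,p,T,78+14*np.cos(np.radians(20)))
print("bear top",B,"mark",M,"mark+20n",M+20*n, "diff cov", Rc.T@(B-20*n-M))
k=lambda x,y:(150+x/2,60+y/2)
ot=M-Rc@np.array([0,-25,14])  # cover origin
for nm,q in dict(tl=(48,68),tr=(487,69),br=(465,545),stTL=(18,25),stTR=(523,30)).items():
    X=onplane(k(*q),p,T,ot+16*n,n); print(nm, np.round(Rc.T@(X-ot),1))
for nm,q in dict(htl=(100,120),htr=(433,121),hbr=(421,506),sm=(152,268),boss=(340,324)).items():
    X=onplane(k(*q),p,T,ot+(20 if nm=='boss' else 12)*n,n); print(nm, np.round(Rc.T@(X-ot),1))
for u in ((107,290),(441,290),(274,127),(274,453)):
    X=onplane((260+u[0]/4.6,165+u[1]/4.6),p,T,B,n); print(np.round(Rc.T@(X-B),1))
t,TT=pose_of("top");s,S=pose_of("side")
print(proj(B,t,TT),proj(B,s,S))
E
```

```text
bear top [631.75072379 -47.40093497 109.94954911] mark [637.18367    -45.90920756  91.15569669] mark+20n [630.60825274 -47.79467811 109.94954911] diff cov [ 1.13396841  0.0635825  -0.41273075]
tl [89.6 72.6 16. ]
tr [ 89.1 -74.7  16. ]
br [-89.  -74.3  16. ]
stTL [103.1  81.2  16. ]
stTR [101.3 -86.1  16. ]
htl [72.7 57.6 12. ]
htr [ 72.2 -57.5  12. ]
hbr [-74.1 -56.9  12. ]
sm [21. 43. 12.]
boss [  2.  -25.2  20. ]
[ 0.  25.1  0. ]
[ -0.1 -25.   -0. ]
[24.7 -0.  -0. ]
[-26.    0.1  -0. ]
[299.35137345 225.46597902] [307.20335046 235.58937711]
```

The wrist view shows the bearing face at (320,228) and the mark through its bore at (320,223). Sizes check out (ring 51 mm, plate 178 x 147, hole spacing consistent) with yaw 16° and about 1 mm agreement. Now I grasp it.

```bash
python3 - <<'E'
from h import *
Rc=cover_R(16); n=Rc[:,2]; q=tool_q(Rc)
B=np.array([631.2,-47.6,110.0])
env.move_l(B+n*110,q,rate=150)
print(env.move_l(B+n*68.5,q,rate=60,f_stop=12))
st=env.read_state(); print(st["time_s"],Rc.T@(st["tool_pos"]-B),st["force"])
set_gripper(45); st=env.read_state(); print(st["width"],st["force"],st["time_s"])
env.move_l(B+n*110,q,rate=60)
env.move_l(B+n*110+[0,0,80],q,rate=150)
st=env.read_state(); print(st["width"],st["force"],st["time_s"])
im=viewer.camera("wrist"); cv2.imwrite("pics/w2.png",im)
E
```

```text
False
4.2583 [ 5.66143338e-03 -5.02744686e-03  6.84431600e+01] [ 0.30248983 -0.80783511  0.97917066]
51.35195762007623 [-1.27678476  3.00667472  3.42756248] 4.925
51.207557928264485 [-0.6983319  -0.81926487 -2.41760953] 6.45
```

View pics/w2.png

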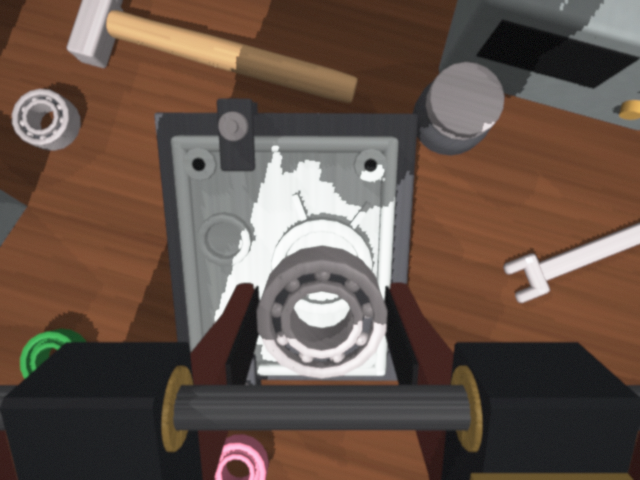

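The bearing is held between the pads at (320,310), clear of the seat. Now to the box.

```bash
python3 - <<'E'
from h import *
psi=74.5
q=R.from_matrix(R.from_euler("z",psi,degrees=True).as_matrix()@np.diag([1,-1,-1])).as_quat()
C=np.array([544,325,0.])
print(env.ik(C+[0,0,260],q))
env.reach(C+[0,0,260],q)
st=env.read_state(); print(st["time_s"],st["width"],st["tool_pos"])
im=viewer.camera("wrist"); cv2.imwrite("pics/w3.png",im)
env.move_l(C+[0,0,125],q,rate=150,f_stop=15)
st=env.read_state(); print(st["time_s"],st["tool_pos"],st["force"])
set_gripper(88)
env.hold(0.2)
env.move_l(C+[0,0,300],q,rate=200)
st=env.read_state(); print(st["time_s"],st["force"])
im=viewer.camera("wrist"); cv2.imwrite("pics/w4.png",im)
E
```

```text
[ 5.19745001e-01  4.84135845e-01  1.64101707e+00 -4.44089210e-16
  1.01643974e+00  7.90271035e-01]
7.9333 51.74671729297779 [544.35329788 324.02082404 259.92302944]
9.0333 [544.61192698 325.2858067  125.90869916] [-0.20353388  0.60968357 -1.91338331]
10.9917 [ 0.63164557 -0.45484359  0.63221522]
```

View pics/w4.png

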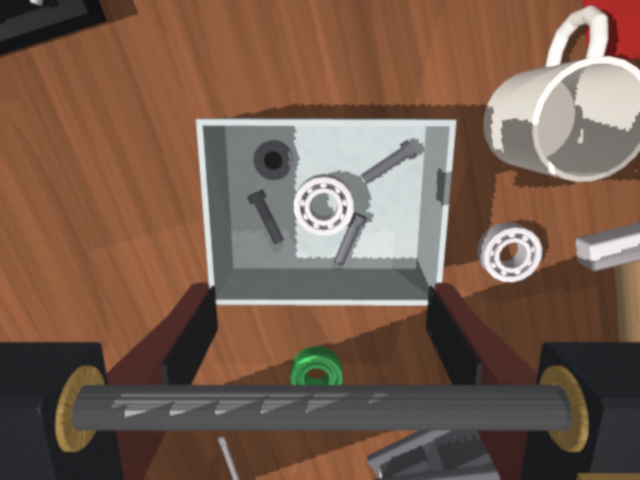

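The worn bearing lies in the box at (324,206), let go. Now over to the gauge.

```bash
python3 - <<'E'
from h import *
psi=-16
q=R.from_matrix(R.from_euler("z",psi,degrees=True).as_matrix()@np.diag([1,-1,-1])).as_quat()
P=np.array([473,-386,340.])
print(env.ik(P,q)); env.reach(P,q)
env.hold(0.3)
st=env.read_state(); print(st["time_s"],st["tool_pos"],st["orientation"])
im=viewer.camera("wrist"); cv2.imwrite("pics/w5.png",im); np.save("w5.npy",np.r_[st["tool_pos"],st["orientation"]])
cv2.imwrite("pics/w5c.png",cv2.resize(im[100:300,220:420],None,fx=3,fy=3,interpolation=cv2.INTER_CUBIC))
cv2.imwrite("pics/s5.png",viewer.camera("side"))
E
```

```text
[-7.03954861e-01  3.62598855e-01  1.63003428e+00 -4.44089210e-16
  1.14895951e+00  1.14609415e+00]
13.875 [ 473.25681353 -385.71251512  339.96579929] [ 9.90315207e-01 -1.38837280e-01 -8.36260485e-06 -7.75088024e-06]
```

View pics/w5.png

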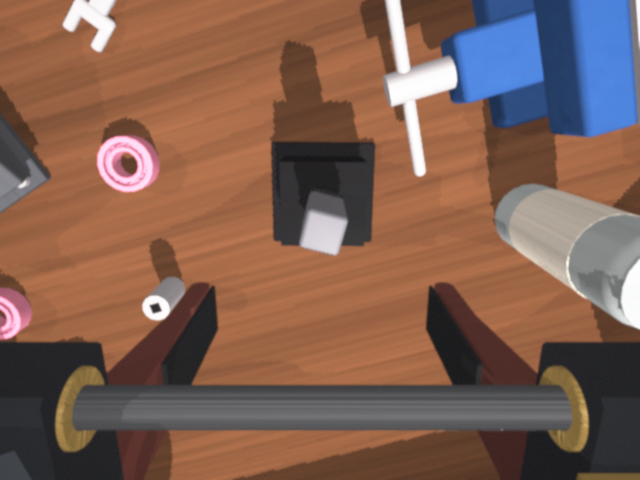

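View pics/w5c.png

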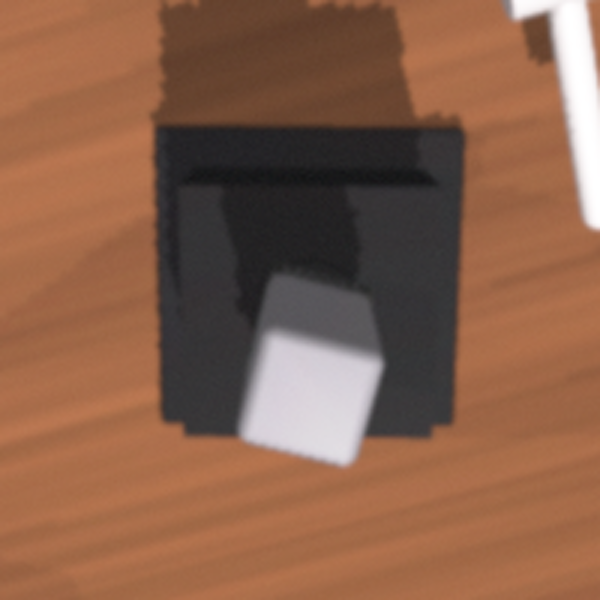

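The dock is square to the tool. The gauge's top face is turned, with crop corners (264,330), (383,361), (353,467) and (240,437). I cast those at z 150.

```bash
python3 - <<'E'
from h import *
a=np.load("w5.npy"); st=dict(tool_pos=a[:3],orientation=a[3:]); p,T=pose_of("wrist",st)
k=lambda x,y:(220+x/3,100+y/3)
C=np.array([onz(k(*c),p,T,150) for c in ((264,330),(383,361),(353,467),(240,437))])
print(np.round(C,1),C.mean(0))
for i in range(4):
    d=C[(i+1)%4]-C[i]; print(np.linalg.norm(d),np.degrees(np.arctan2(d[1],d[0])))
D=np.array([onz(k(*c),p,T,60) for c in ((180,184),(440,184),(432,436),(185,434))])
print(np.round(D,1),D.mean(0))
for nm in("top","side"):
    pp,TT=pose_of(nm); print(nm,proj(C.mean(0),pp,TT))
E
```

```text
[[ 492.5 -381.8  150. ]
 [ 478.6 -405.   150. ]
 [ 456.8 -392.1  150. ]
 [ 470.6 -369.8  150. ]] [ 474.625156   -387.16855152  150.        ]
26.945021040159634 -120.91522744628209
25.325526933016455 149.58715417023407
26.261392513685266 58.430733543479356
25.041228246166252 -28.838597608143257
[[ 520.6 -362.7   60. ]
 [ 500.6 -432.8   60. ]
 [ 429.4 -412.3   60. ]
 [ 450.2 -342.    60. ]] [ 475.19664981 -387.44263686   60.        ]
top [436.05198138 280.22278908]
side [397.18847005 175.53232352]
```

Gauge centre is (474.4,-387) with yaw about -30.4°; the dock-top centre (475,-387) agrees. Grasp and lift.

```bash
python3 - <<'E'
from h import *
psi=-30.4
q=R.from_matrix(R.from_euler("z",psi,degrees=True).as_matrix()@np.diag([1,-1,-1])).as_quat()
G=np.array([474.5,-387.0,0.])
env.move_l(G+[0,0,270],q,rate=120)
print(env.move_l(G+[0,0,181],q,rate=100,f_stop=12))
env.hold(0.2)
st=env.read_state(); print(st["time_s"],st["tool_pos"],st["force"])
set_gripper(20); st=env.read_state(); print(st["width"],st["force"],st["wrist_torque"],st["tool_pos"],st["time_s"])
env.move_l(G+[0,0,300],q,rate=100)
env.hold(0.3)
st=env.read_state(); print(st["width"],st["force"],st["wrist_torque"],st["tool_pos"],st["time_s"])
np.save("w6.npy",np.r_[st["tool_pos"],st["orientation"]])
cv2.imwrite("pics/w6.png",viewer.camera("wrist")); s=viewer.camera("side"); cv2.imwrite("pics/s6.png",s)
cv2.imwrite("pics/s6c.png",cv2.resize(s[60:240,320:500],None,fx=3.3,fy=3.3,interpolation=cv2.INTER_CUBIC))
E
```

```text
False
15.95 [ 474.75272904 -387.2202502   181.7006823 ] [ 0.25046789 -0.67450108  0.10325441]
27.97588933959896 [-0.14724274  0.04104985 -0.822727  ] [ 0.01399551 -0.03600961  0.00261579] [ 474.49211562 -387.00787675  180.98649605] 16.9
27.85474183107186 [ 0.79457751 -0.30581816 -1.87712587] [ 0.0359278   0.01720439 -0.00259183] [ 474.4215418  -386.95192017  299.63690421] 18.5417
```

View pics/w6.png

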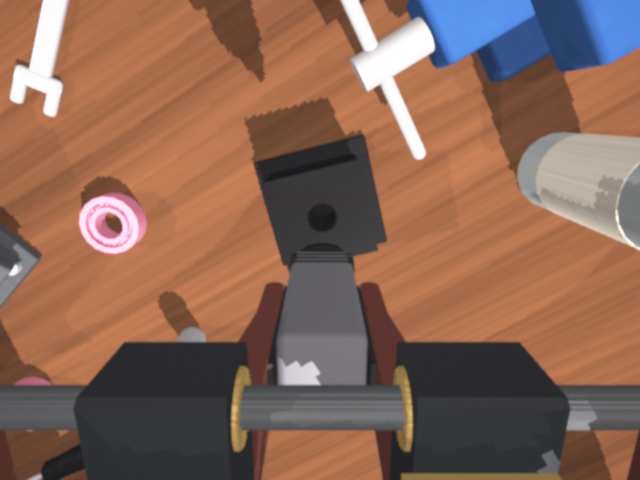

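View pics/s6c.png

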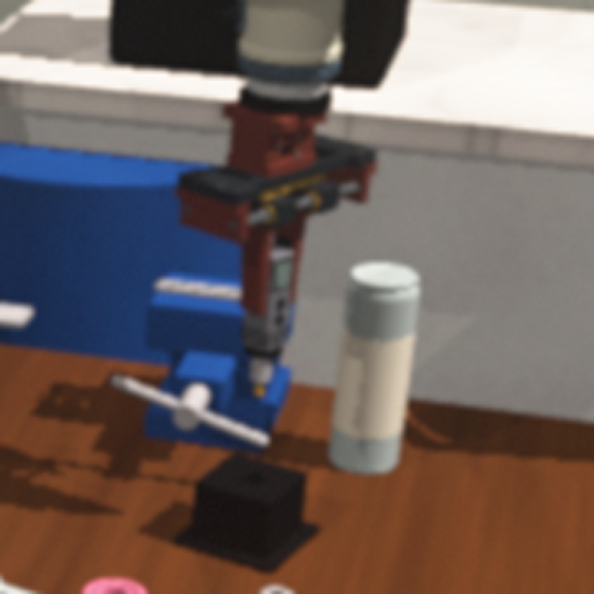

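The gauge sits flush in the jaws (27.9 mm), axis along the tool, tip out at side pixel (398.8,179). I check that against its projected position, then move to 70 mm above the mark.

```bash
python3 - <<'E'
from h import *
s,S=pose_of("side"); print("tip expected side px",proj((474.4,-387,139.6),s,S))
Rc=cover_R(16); n=Rc[:,2]; q=tool_q(Rc)
M=np.array([637.5,-45.8,91.15])
env.reach(M+n*230,q); env.hold(0.4)
st=env.read_state(); print(st["time_s"],Rc.T@(st["tool_pos"]-M),st["width"])
np.save("w7.npy",np.r_[st["tool_pos"],st["orientation"]])
im=viewer.camera("wrist"); cv2.imwrite("pics/w7.png",im)
p,T=pose_of("wrist",st); 
for X in (M,M+n*70,M+n*84): print(proj(X,p,T),proj(X,s,S),proj(X,*pose_of("top")))
sd=viewer.camera("side");cv2.imwrite("pics/s7.png",sd)
tp=viewer.camera("top");cv2.imwrite("pics/t7.png",tp)
a=cv2.resize(sd[150:300,250:370],None,fx=4,fy=4,interpolation=cv2.INTER_CUBIC)
cv2.imwrite("pics/s7c.png",a)
E
```

```text
tip expected side px [396.95807807 178.95172905]
20.3333 [-1.34512486e-01 -3.98702310e-01  2.29940021e+02] 27.71172668682282
[320.84378967 220.82273994] [304.74556025 242.22345688] [299.00618584 224.97173603]
[320.64944462 249.28270431] [314.77640525 218.60437242] [300.67360029 227.87603123]
[320.59754838 256.88240868] [316.84065632 213.74379286] [301.03012287 228.49702071]
```

View pics/w7.png

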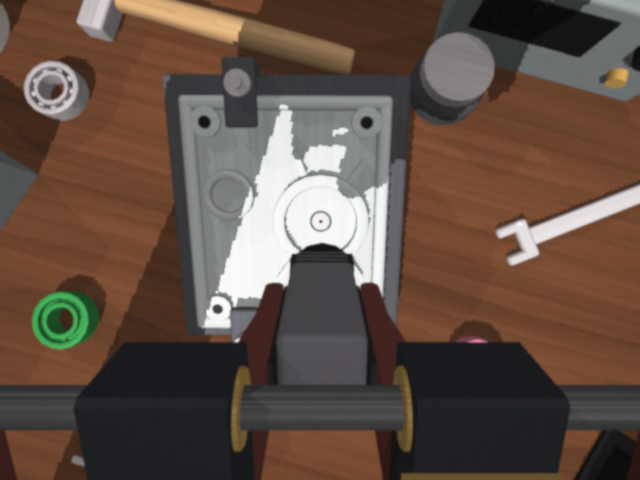

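View pics/s7c.png

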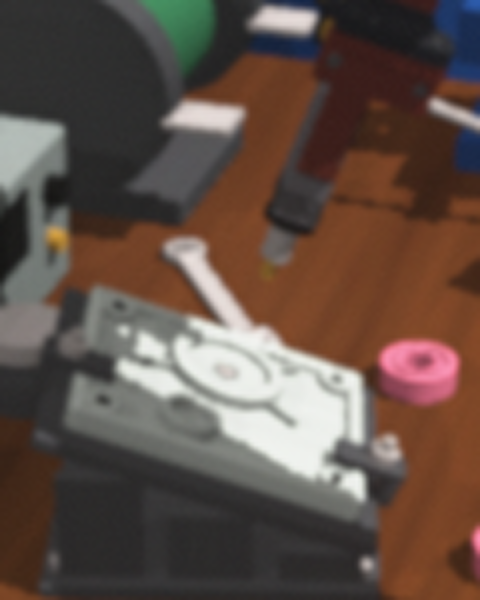

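The mark appears at wrist (320.3,221), predicted (320.8,220.8). In the side view, tip and mark share the same +2 px bias, so their relative position agrees within about 0.5 mm. Now I descend with a force check.

```bash
python3 - <<'E'
from h import *
Rc=cover_R(16); n=Rc[:,2]; q=tool_q(Rc)
M=np.array([637.5,-45.8,91.15])
env.move_l(M+n*166,q,rate=60); env.hold(0.5)
def avg(N=10):
    F=[];P=[]
    for _ in range(N):
        env.hold(0.03); st=env.read_state(); F.append(st["force"]);P.append(Rc.T@(st["tool_pos"]-M))
    return np.mean(F,0)@Rc, np.mean(P,0), np.std(F,0).max(), st["time_s"]
F0,P,sd,t=avg(); print("tare",F0,P,sd,t)
for d in (162,160,159,158,157,156):
    hit=env.move_l(M+n*d,q,rate=10,f_stop=8); env.hold(0.2)
    F,P,sd,t=avg(); print(d,hit,np.round(F-F0,2),np.round(P,2),round(sd,2),t)
    if (F-F0)[2]>3.6 or hit: break
E
```

```text
tare [-0.40002109  0.14039843 -2.18788201] [-2.83963024e-03 -1.64737614e-03  1.66000332e+02] 0.6063110724837928 22.5333
162 False [-0.35 -0.2   0.23] [ 2.0000e-02 -0.0000e+00  1.6204e+02] 0.44 23.6167
160 False [-0.08 -0.35  1.98] [ 9.0000e-02 -4.0000e-02  1.6007e+02] 0.6 24.5
159 False [ 0.3  -0.54  2.43] [ 8.0000e-02 -3.0000e-02  1.5904e+02] 0.44 25.2833
158 False [ 0.7  -0.71  2.86] [ 7.0000e-02 -3.0000e-02  1.5803e+02] 0.56 26.0667
157 False [ 0.71 -1.1   3.42] [ 6.0000e-02 -3.0000e-02  1.5704e+02] 0.44 26.85
156 False [ 0.81 -0.71  4.09] [ 4.0000e-02 -2.0000e-02  1.5603e+02] 0.46 27.6333
```

4.1 N with a slope of about 0.6 N/mm, so the tip is in by about 4.3 mm. I check visually before signing off.

```bash
python3 - <<'E'
from h import *
im=viewer.camera("wrist"); sd=viewer.camera("side"); tp=viewer.camera("top")
a=cv2.resize(sd[190:270,270:350],(400,400),interpolation=cv2.INTER_CUBIC)
b=cv2.resize(im[180:280,270:370],(400,400),interpolation=cv2.INTER_CUBIC)
c=cv2.resize(tp,(320,240)); 
o=np.zeros((600,800,3),np.uint8); o[:400,:400]=a;o[:400,400:]=b;o[400:,:]=0
o[400:600,0:267]=cv2.resize(tp,(267,200)); o[400:600,300:500]=cv2.resize(tp[215:310,115:210],(200,200))
cv2.imwrite("pics/f8.png",o)
st=env.read_state(); print(st["time_s"],st["width"],st["force"],st["dq"])
E
```

```text
27.7833 28.02261875866584 [-0.53056285 -0.71919949  2.7101227 ] [-3.48861608e-04  1.19045398e-03 -6.46571552e-04 -3.01047438e-03
  1.09833971e-04  5.49512881e-07]
```

View pics/f8.png

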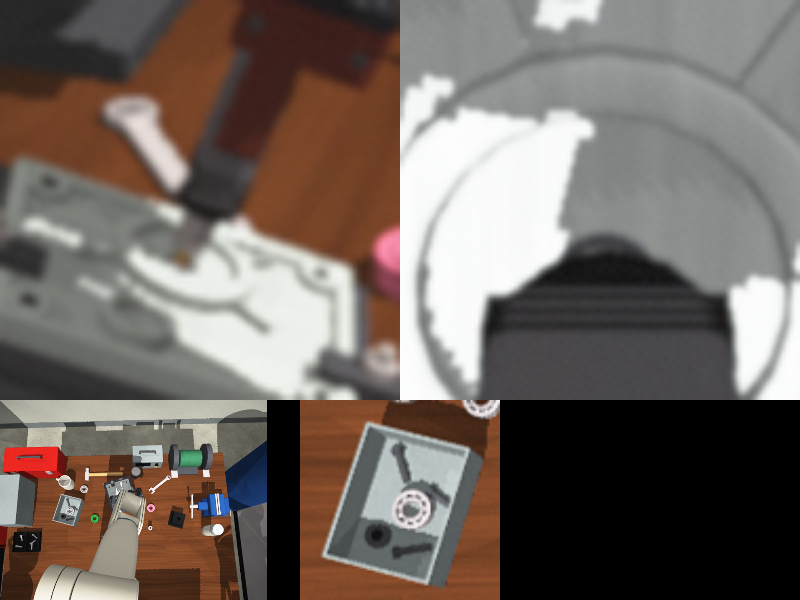

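The tip stands in the middle of the seat, at about side pixel (306,242) where the mark was seen. The bearing lies in the box and nothing else has visibly moved. Handing in.

```bash
python3 - <<'E'
from h import *
print(workorder.sign_off())
E
```

```text
the job is handed in; nothing more can be done
None
```

I lifted the worn bearing out of the cover and dropped it in the scrap box. The gauge was then pulled from its dock and held square on the rub mark, and I signed off at about 28 s. The sign-off gives no verdict, so the result below rests on my own last checks.

- **Press:** 4.1 N on the tool, which puts the tip about 4.3 mm in; contact was felt close to where expected.
- **Position and squareness:** the tip's commanded point is on the measured mark to about 1 mm, and the tool held its position to within 0.1 mm. Squareness rests on the tool orientation, set square to the seat floor, and a flush grip at 28.0 mm; I did not measure the gauge's own angle.
- **Hold:** the arm was steady at sign-off.
- **Bearing and bench:** the last pictures show the bearing flat in the box and nothing else visibly moved; I did not measure the other items.
- **Disagreement:** the side camera reads about 2 px off its calibration, equally for tip and mark, so I relied on the wrist camera and on the tip's position relative to the mark.

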